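# Turn the tasting board onto its feet against the ridge

### The arm

A 6-joint arm with a two-finger parallel gripper is mounted at the origin on a cart in front of the work surface, level with it; the furniture and walls round the work are solid. World frame = base frame: x ahead of the robot, y to its left, z up, the work surface at z = 0. Lengths are in mm, angles in rad, forces in N, time in s.
With the tool pointing down it reaches from about 275 to 1000 mm from the base axis. Payload 8.4 kg.
Tool frame: the origin (TCP) lies at the very end of the fingers, on their centre line; the grasp point (between the pads) lies 19 mm behind it (r.tcp_to_grasp is the distance from the TCP to the grasp point, in mm); z points along the fingers, y is the line along which they close (so a half turn about z gives the same grasp; the last joint's range is limited). The gripper opens to 85 mm and grips with 20 to 120 N. Pads are 22 mm wide; open, the fingers measure 114 mm over their backs; the gripper's body (76 mm by 85 mm) begins 54 mm behind the grasp point. The pads swing forward as they close: fully open they stand 13 mm farther back than shut.
Start: joints at [-1.242, 0.353, 1.633, -0, 1.155, -0.002], TCP at [202.998, -591.117, 231.281] pointing down, gripper open.
Joint ranges: [-2.63, 2.63], [-0.92, 2.1], [0.06, 2.66], [-1.3, 4.44], [0, 2.69], [-3.02, 3.02]. Speed limits (rad/s): [2.22, 2.22, 2.79, 3.14, 3.14, 3.14].

### API

Orientations are given as [roll, pitch, yaw] about the fixed x, y, z axes, in that order (R = Rz(yaw) Ry(pitch) Rx(roll)).
In Python, from rig import r gives the robot as it stands. The module is installed in compiled form; this text tells all that it offers.
- The arm moves only by the tool play_rows, never from a script. Its argument "rows" is a list of rows, each an object with "dp": the shift along the tool's x, y, z in units of 40 mm (1.0 is 40 mm), a list of three; "turn": the turn, a rotation vector about the tool's x, y, z in units of 6 degrees (1.0 is 6 degrees), a list of three; "fingers": the closure, from 0 (fully open) to 1 (shut). In form: [{"dp": [tx, ty, tz], "turn": [wx, wy, wz], "fingers": fingers}, ...]. A call has 1 to 5 rows; each row shifts and turns the commanded pose from where the row before left it, along the tool's axes as they then stand; what a row does not reach is not made up. A row lasts 1/12 s, in which the tool goes at most 41.7 mm and 7.16 degrees, less where a joint would pass 70% of its speed; a pose out of reach is approached as far as the arm can. A call is refused whole if a number of a shift passes 1 or a number of a turn 1, either way. A call with a gripper value outside its range is refused whole. The fingers move at their own pace and stop on an object; "force" is the grip in N (left out, the last holds). Time passes only in rows, so rows that do not move let the fingers close. It gives the time, the measured TCP pose, the force, the opening and the grip force at its end, in the units of the state.
- r.sense(): the state, without advancing time (a new reading comes with each control period).
- r.grab_frame(name): name is "scene" or "top" or "wrist"; returns a dict with "pixels" (384x512x3 uint8, red, green, blue), "fx", "fy", "cx", "cy" (pixels), "pose" (4x4, takes a point from camera to world coordinates). Camera axes: x right, y down, z forward; pixel columns grow to the right and rows downward; lengths in mm; the calibration is good to about 2 mm. A picture is of the moment at which its call begins. There is no depth.
- r.sign_off(): hands the job in; it is judged then, once.
The state is a dict: "clock": time; "qpos": joint angles; "qvel": joint speeds; "joint_efforts": joint torques, N m; "eef_pos": TCP position; "tcp_rot": TCP orientation; "contact_force": force on the tool from outside, world axes, zero at the start; "wrist_torque": the same for the moment, N m; "opening": opening from 0.0 (shut) to 1.0 (fully open); "grasp_force": force on a finger pad.
Only numpy, scipy, OpenCV 4.12 (cv2) and the standard library are available. Lean on these libraries where they do the work, as an engineer would, in place of code of your own. Each camera call takes 0.05 s, during which the arm holds its last target. There are 200 camera calls.

### The job

One of the two small tasting boards lies upside down, with its four rubber feet in the air. Push it up against the low steel ridge until it leans on the ridge's sloping side, then tip it back over so that it lands turned over, flat on the worktop on its feet, close beside the ridge and off it. Leave the other board, which already stands on its feet, where it is.

Things in the scene. Friction and masses are not known exactly. Their poses are not given: they have to be found in the camera images.
- ridge: Low fixed tent-shaped ridge of slippery polished bent steel: crest 44 mm high, 80 mm long, along its own x axis; flanks slope at 58 degrees down to toe lines on the worktop at y = +-27.5 mm (its own frame). Origin on the worktop under the middle of the crest. One board lies on each side of it. Two swinging handles of the coffee machine hang 0.23 m above the worktop, from x = 0.52 m on.
- board_feet_up: Raw-wood board (grips the worktop), upside down: 60 (x) x 80 (y) x 9 mm, 60 g, 4 rubber feet 3 mm high on top. Origin at its centre, half-way up the 12 mm; z axis points out of the footed face: up at first, down when done. Centre 105-145 mm from the crest, 60 mm edges within 18 deg of parallel to it. On the flank it is 71 mm tall, top 25 mm clear of the crest; push and pull with flat finger sides.
- board_feet_down: The other wooden board, the same in size, on the other side of the ridge, already standing on its feet with its bare face up. Origin at its centre, half-way up its 12 mm; its z axis points up, out of the bare face. Leave it alone.

How it is judged (in metres and radians):
On the way:
1. the upside-down board leans on the ridge, tilted by more than 35 degrees and less than 90 (angle between board_feet_up's own z axis and vertical between 0.61 and 1.57 rad and contact force between board_feet_up and ridge above 0.05 N), for 0.1 s.
At the end, for the whole second after the job is handed in: The board that lay upside down lies at rest flat on the worktop on its feet (within 10 degrees of level, its centre less than 12 mm above the worktop), its centre within 200 mm of the middle of the ridge; the other board still stands on its feet within 20 mm of where it was (angle between board_feet_up's own z axis and vertical above 2.97 rad and height (world z) of board_feet_up below 0.012 m and horizontal distance between board_feet_up and ridge below 0.2 m and linear speed of board_feet_up below 0.02 m/s and distance of board_feet_down from where it was at the start of the episode below 0.02 m and angle between board_feet_down's own z axis and vertical below 0.17 rad); the robot touches nothing.
It fails at once if the other board is shifted by more than 20 mm or tipped (distance of board_feet_down from where it was at the start of the episode above 0.02 m or angle between board_feet_down's own z axis and vertical above 0.35 rad).
It also fails if it takes over 53 s, if anything falls off the work surface, if the arm or the gripper's body presses on something with over 40 N, if the wrist force passes 120 N, or if a joint passes its speed limit or range.

## Working session

There is one attempt and no reset: what is moved stays moved. The work goes in short steps, Python scripts to look and compute and a tool call to move; the robot and the scene stay as the last step left them, time stands still between calls to the robot, and variables do not carry over. Pictures are saved under pics/ and viewed, at most 12 in all, crops included, and the job is handed in when it is done.

Besides the shell and the picture viewer there is one more tool, called in YAML: its name, and indented under it one key for each argument. play_rows: Moves the arm, as the interface text tells. Its arguments: {"type":"object","properties":{"rows":{"type":"array"},"force":{"type":"number"}},"required":["rows"]}

```bash
mkdir -p pics; cat > h.py <<'E'
import numpy as np, cv2
from rig import r
def snap(name,fn):
    f=r.grab_frame(name); cv2.imwrite('pics/'+fn,f['pixels'][:,:,::-1]); return f
def toworld(f,uv,z):
    P=np.array(f['pose']); out=[]
    for u,v in uv:
        d=P[:3,:3]@np.array([(u-f['cx'])/f['fx'],(v-f['cy'])/f['fy'],1]); o=P[:3,3]
        out.append(o+d*(z-o[2])/d[2])
    return np.array(out)
def topix(f,pts):
    P=np.linalg.inv(np.array(f['pose'])); q=np.array(pts)@P[:3,:3].T+P[:3,3]
    return np.c_[f['fx']*q[:,0]/q[:,2]+f['cx'],f['fy']*q[:,1]/q[:,2]+f['cy']]
E
python3 - <<'E'
from h import *
import pickle
f=snap('top','top0.png'); pickle.dump({k:v for k,v in f.items()},open('top0.pkl','wb'))
g=snap('scene','scene0.png'); pickle.dump(dict(g),open('scene0.pkl','wb'))
print(np.round(f['pose'],3),f['fx'],np.round(g['pose'],2)); print(r.sense())
E
```

```text
[[-9.90000e-02 -9.75000e-01  1.99000e-01  3.09544e+02]
 [-9.95000e-01  9.80000e-02 -1.50000e-02  3.37120e+01]
 [-5.00000e-03 -2.00000e-01 -9.80000e-01  8.83208e+02]
 [ 0.00000e+00  0.00000e+00  0.00000e+00  1.00000e+00]] 436.50616440113134 [[-8.7000e-01 -3.6000e-01  3.3000e-01  1.6585e+02]
 [-4.9000e-01  6.3000e-01 -6.1000e-01  5.2696e+02]
 [ 1.0000e-02 -6.9000e-01 -7.2000e-01  6.5711e+02]
 [ 0.0000e+00  0.0000e+00  0.0000e+00  1.0000e+00]]
{'clock': 0.1, 'qpos': array([-1.24237519e+00,  3.53582279e-01,  1.63405649e+00, -5.21572565e-05,
        1.15519184e+00, -2.38248190e-03]), 'qvel': array([-0.00055162, -0.00120387,  0.00028905,  0.00080268, -0.00038952,
        0.00085538]), 'joint_efforts': array([ 1.19751716e-03, -6.06354403e+01, -3.42821968e+01, -3.77555114e-05,
        3.85987558e-03, -2.61314477e-05]), 'eef_pos': array([ 202.86045355, -590.71492506,  230.63603332]), 'tcp_rot': array([-3.14035458e+00,  4.47415833e-05,  3.30824732e-01]), 'contact_force': array([-0.10957069,  0.09364533, -0.52826542]), 'wrist_torque': array([-0.02656055,  0.01029963,  0.03420737]), 'grasp_force': 0.0, 'opening': 1.0009572227740589}
```

View pics/top0.png

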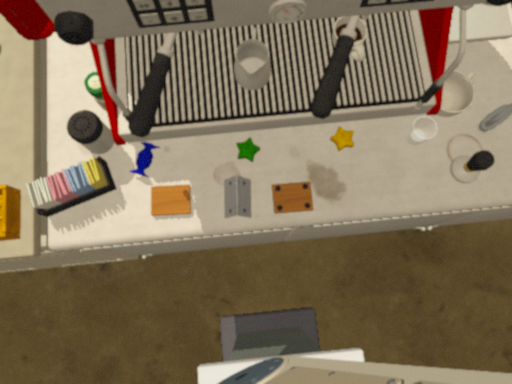

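View pics/scene0.png

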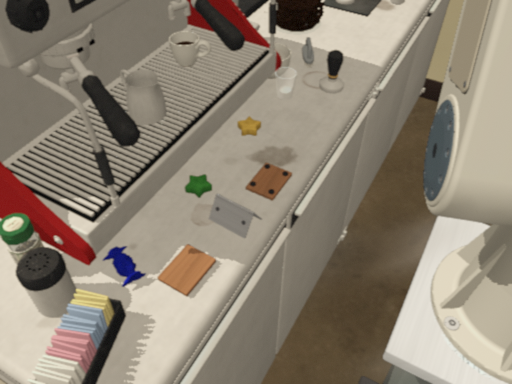

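The top view shows the feet-up board at about (293,197) with four feet, the ridge at (238,197) and the other board at (171,200). Next I measure them by segmentation.

```bash
python3 - <<'E'
from h import *
import pickle
for fn in ['top0','scene0']:
    f=pickle.load(open(fn+'.pkl','rb')); im=f['pixels']; hsv=cv2.cvtColor(im,cv2.COLOR_RGB2HSV)
    m=((hsv[...,0]<22)&(hsv[...,1]>110)&(hsv[...,2]>70)).astype(np.uint8)
    m=cv2.morphologyEx(m,cv2.MORPH_CLOSE,np.ones((5,5)))
    n,l,s,c=cv2.connectedComponentsWithStats(m)
    for i in range(1,n):
        if 500<s[i,4]<2500:
            cnt=cv2.findContours((l==i).astype(np.uint8),0,2)[0][0]
            rc=cv2.boxPoints(cv2.minAreaRect(cnt)); print(fn,c[i].round(),s[i,4])
            if fn=='top0':
                w=toworld(f,cnt[:,0,:],9)[:,:2].astype(np.float32); print(cv2.minAreaRect(w))
            else: print(toworld(f,[c[i]],9).round())
f=pickle.load(open('top0.pkl','rb')); im=f['pixels'][150:240,140:330]
cv2.imwrite('pics/crop0.png',cv2.resize(im,(760,360),interpolation=cv2.INTER_CUBIC)[:,:,::-1])
E
```

```text
top0 [27. 18.] 1561
((922.6470947265625, 480.3764343261719), (145.00135803222656, 78.67100524902344), 39.77132797241211)
top0 [436.  37.] 1649
((761.8818969726562, -425.4881591796875), (76.80693817138672, 175.26998901367188), 89.94200897216797)
top0 [107.  98.] 763
((726.560302734375, 309.7894287109375), (252.00830078125, 24.960634231567383), 11.202431678771973)
top0 [292. 197.] 1094
((455.90240478515625, -59.07666015625), (78.12223815917969, 58.56871795654297), 88.87752532958984)
top0 [ 10. 213.] 1104
((485.06597900390625, 512.2264404296875), (115.86026763916016, 40.6589469909668), 0.8903020024299622)
top0 [171. 200.] 1095
((474.94268798828125, 186.34576416015625), (77.05921173095703, 59.116432189941406), 87.03902435302734)
scene0 [238.  20.] 928
[[ 833. -579.    9.]]
scene0 [403. 174.] 2187
[[ 236. -200.    9.]]
scene0 [269. 181.] 916
[[455. -54.   9.]]
scene0 [187. 269.] 1514
[[475. 190.   9.]]
```

View pics/crop0.png

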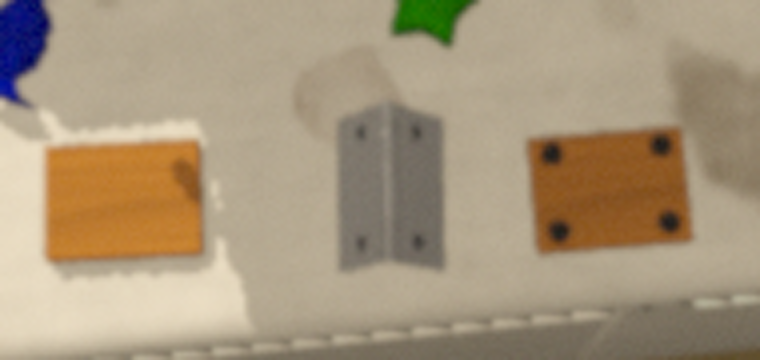

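The crop shows the ridge toes at x≈340 and 443, and the crest running from (387,102) to (387,262). The board spans x 528–690.

```bash
python3 - <<'E'
from h import *
import pickle
f=pickle.load(open('top0.pkl','rb'))
c=lambda L:[(140+u/4,150+v/4) for u,v in L]
print(toworld(f,c([(340,118),(340,270),(443,118),(443,268)]),0).round(1))
print(toworld(f,c([(387,102),(387,262)]),44).round(1))
print(toworld(f,c([(528,138),(680,127),(692,240),(540,252)]),9).round(1))
E
```

```text
[[507.9  73.7   0. ]
 [429.   80.6   0. ]
 [502.5  20.6   0. ]
 [424.8  28.4   0. ]]
[[503.7  48.   44. ]
 [424.6  55.3  44. ]]
[[485.8 -21.4   9. ]
 [483.7 -99.4   9. ]
 [425.2 -98.1   9. ]
 [426.8 -21.1   9. ]]
```

```bash
python3 - <<'E'
from h import *
import pickle
a=pickle.load(open('top0.pkl','rb'));b=pickle.load(open('scene0.pkl','rb'))
def pm(f):
    P=np.linalg.inv(np.array(f['pose']));return np.array([[f['fx'],0,f['cx']],[0,f['fy'],f['cy']],[0,0,1]])@P[:3]
for u,v in [((322,112),(235,44)),((141,130),(128,137))]:
    X=cv2.triangulatePoints(pm(a),pm(b),np.array(u,float),np.array(v,float)).ravel();print((X[:3]/X[3]).round(),toworld(a,[u],230).round())
E
```

```text
[545. -94. 250.] [[550. -99. 230.]]
[542. 183. 252.] [[549. 188. 230.]]
```

play_rows:
  rows:
    - {"dp": [0,0,0],"turn": [0,0,-1],"fingers": 0.8}
    - {"dp": [0,0,0],"turn": [0,0,-1],"fingers": 0.8}
    - {"dp": [0,0,0],"turn": [0,0,-1],"fingers": 0.8}
    - {"dp": [0,0,0],"turn": [0,0,-1],"fingers": 0.8}
    - {"dp": [0,0,0],"turn": [0,0,-1],"fingers": 0.8}

```text
clock: 0.52
eef_pos: [202.9, -590.8, 230.8]
tcp_rot: [-3.141, -0.0, 0.86]
contact_force: [-0.1, -0.6, -0.3]
opening: 0.297
grasp_force: 0.0
```

play_rows:
  rows:
    - {"dp": [0,0,0],"turn": [0,0,-1],"fingers": 0.8}
    - {"dp": [0,0,0],"turn": [0,0,-1],"fingers": 0.8}
    - {"dp": [0,0,0],"turn": [0,0,-1],"fingers": 0.8}
    - {"dp": [0,0,0],"turn": [0,0,-1],"fingers": 0.8}
    - {"dp": [0,0,0],"turn": [0,0,-1],"fingers": 0.8}

```text
clock: 0.93
eef_pos: [202.9, -590.8, 230.8]
tcp_rot: [-3.141, -0.001, 1.383]
contact_force: [0.5, -0.7, -0.1]
opening: 0.202
grasp_force: 0.0
```

play_rows:
  rows:
    - {"dp": [0,0,0],"turn": [0,0,-1],"fingers": 0.8}
    - {"dp": [1,0,0],"turn": [0,0,0],"fingers": 0.8}
    - {"dp": [1,0.2,0],"turn": [0,0,0],"fingers": 0.8}
    - {"dp": [1,0.4,0],"turn": [0,0,0],"fingers": 0.8}
    - {"dp": [1,0.4,0],"turn": [0,0,0],"fingers": 0.8}

```text
clock: 1.35
eef_pos: [255.4, -435.9, 230.7]
tcp_rot: [-3.141, -0.001, 1.481]
contact_force: [1.2, -0.3, 0.3]
opening: 0.201
grasp_force: 0.0
```

play_rows:
  rows:
    - {"dp": [0.8,0.4,0.4],"turn": [0,0,0],"fingers": 0.8}
    - {"dp": [0.8,0.4,0.4],"turn": [0,0,0],"fingers": 0.8}
    - {"dp": [0.8,0.4,0.4],"turn": [0,0,0],"fingers": 0.8}
    - {"dp": [0.8,0.4,0.4],"turn": [0,0,0],"fingers": 0.8}
    - {"dp": [0.8,0.4,0.4],"turn": [0,0,0],"fingers": 0.8}

```text
clock: 1.77
eef_pos: [349.8, -283.8, 150.7]
tcp_rot: [3.141, 0.0, 1.482]
contact_force: [0.4, -0.2, 0.6]
opening: 0.201
grasp_force: 0.0
```

play_rows:
  rows:
    - {"dp": [0.8,0.4,0.4],"turn": [0,0,0],"fingers": 0.8}
    - {"dp": [0.8,0.4,0.4],"turn": [0,0,0],"fingers": 0.8}
    - {"dp": [0.8,0.4,0.4],"turn": [0,0,0],"fingers": 0.8}
    - {"dp": [0.8,0.4,0.4],"turn": [0,0,0],"fingers": 0.8}
    - {"dp": [0.4,0.4,0.4],"turn": [0,0,0],"fingers": 0.8}

```text
clock: 2.18
eef_pos: [441.9, -146.0, 70.3]
tcp_rot: [-3.141, -0.001, 1.484]
contact_force: [0.3, -0.6, 0.1]
opening: 0.199
grasp_force: 0.0
```

play_rows:
  rows:
    - {"dp": [0,0,0.5],"turn": [0,0,0],"fingers": 0.8}
    - {"dp": [0,0,0.3],"turn": [0,0,0],"fingers": 0.8}
    - {"dp": [0,0,0.2],"turn": [0,0,0],"fingers": 0.8}
    - {"dp": [0,0,0],"turn": [0,0,0],"fingers": 0.8}

```text
clock: 2.52
eef_pos: [440.6, -148.5, 29.8]
tcp_rot: [-3.139, -0.001, 1.483]
contact_force: [-0.5, -0.6, -0.8]
opening: 0.202
grasp_force: 0.0
```

```bash
python3 - <<'E'
from h import *
f=snap('scene','s1.png'); im=cv2.imread('pics/s1.png')[110:290,160:360]; cv2.imwrite('pics/s1c.png',cv2.resize(im,(600,540)))
s=r.sense();print(s['eef_pos'],s['contact_force'])
E
```

```text
[ 441.08100715 -148.92721515   30.72395717] [-0.54998867  0.00952259  0.02231263]
```

View pics/s1c.png

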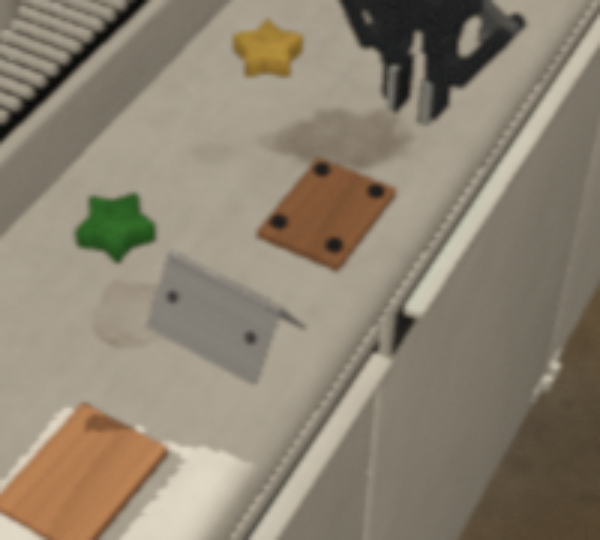

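The fingers stand clear behind the board at z≈30, with the board's rear edge about 40 mm ahead. I centre them and descend.

play_rows:
  rows:
    - {"dp": [0,0.15,0.3],"turn": [0,0,0],"fingers": 0.8}
    - {"dp": [0,0,0.25],"turn": [0,0,0],"fingers": 0.8}
    - {"dp": [0,0,0.1],"turn": [0,0,0],"fingers": 0.8}
    - {"dp": [0,0,0.02],"turn": [0,0,0],"fingers": 0.8}
    - {"dp": [0,0,0],"turn": [0,0,0],"fingers": 0.8}

```text
clock: 2.98
eef_pos: [447.2, -149.6, 4.5]
tcp_rot: [-3.141, -0.0, 1.482]
contact_force: [0.6, 0.2, 0.6]
opening: 0.196
grasp_force: 0.0
```

play_rows:
  rows:
    - {"dp": [0,0,0.025],"turn": [0,0,0],"fingers": 0.8}
    - {"dp": [0,0,0],"turn": [0,0,0],"fingers": 0.8}
    - {"dp": [0,0,0],"turn": [0,0,0],"fingers": 0.8}

```text
clock: 3.23
eef_pos: [447.9, -149.6, 3.8]
tcp_rot: [3.141, 0.0, 1.483]
contact_force: [-0.1, -0.8, 0.7]
opening: 0.196
grasp_force: 0.0
```

play_rows:
  rows:
    - {"dp": [0,0,0.04],"turn": [0,0,0],"fingers": 0.8}
    - {"dp": [0.5,0,0],"turn": [0,0,0],"fingers": 0.8}
    - {"dp": [0.4,0,0],"turn": [0,0,0],"fingers": 0.8}
    - {"dp": [0.3,0,0],"turn": [0,0,0],"fingers": 0.8}
    - {"dp": [0.3,0,0],"turn": [0,0,0],"fingers": 0.8}

```text
clock: 3.65
eef_pos: [453.0, -89.1, 1.9]
tcp_rot: [3.141, 0.0, 1.483]
contact_force: [-0.3, -0.4, 0.0]
opening: 0.201
grasp_force: 0.2
```

play_rows:
  rows:
    - {"dp": [0.3,0,0],"turn": [0,0,0],"fingers": 0.8}
    - {"dp": [0.15,0,0],"turn": [0,0,0],"fingers": 0.8}
    - {"dp": [0,0,0],"turn": [0,0,0],"fingers": 0.8}

```text
clock: 3.9
eef_pos: [454.7, -71.0, 1.9]
tcp_rot: [3.142, -0.0, 1.484]
contact_force: [0.5, 0.0, 0.2]
opening: 0.2
grasp_force: 0.0
```

```bash
python3 - <<'E'
from h import *
f=snap('scene','s2.png'); im=cv2.imread('pics/s2.png')[110:290,160:360]; 
g=snap('top','t2.png'); im2=cv2.imread('pics/t2.png')[130:250,140:340]
cv2.imwrite('pics/s2c.png',np.hstack([cv2.resize(im,(400,360)),cv2.resize(im2,(400,240))] if 0 else [cv2.resize(im,(400,360)),cv2.copyMakeBorder(cv2.resize(im2,(400,240)),0,120,0,0,0)]))
s=r.sense();print(s['eef_pos'],s['contact_force'])
E
```

```text
[454.70019686 -71.93328752   1.92193202] [ 0.02976989 -1.16477815 -0.39416028]
```

View pics/s2c.png

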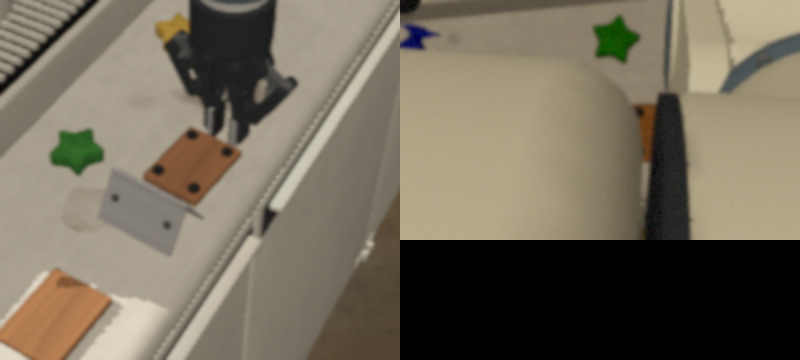

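The board is now aligned with the ridge and nearly at its toe. I push on up the flank.

play_rows:
  rows:
    - {"dp": [0.2,0,0],"turn": [0,0,0],"fingers": 0.8}
    - {"dp": [0.2,0,0],"turn": [0,0,0],"fingers": 0.8}
    - {"dp": [0.2,0,0],"turn": [0,0,0],"fingers": 0.8}
    - {"dp": [0.2,0,0],"turn": [0,0,0],"fingers": 0.8}
    - {"dp": [0.2,0,0],"turn": [0,0,0],"fingers": 0.8}

```text
clock: 4.42
eef_pos: [458.1, -31.2, 1.8]
tcp_rot: [-3.141, 0.0, 1.483]
contact_force: [0.5, -0.4, -0.7]
opening: 0.198
grasp_force: 0.0
```

```bash
python3 - <<'E'
from h import *
f=snap('scene','s3.png'); im=cv2.imread('pics/s3.png')[110:290,160:360]; 
cv2.imwrite('pics/s3c.png',cv2.resize(im,(600,540)))
s=r.sense();print(s['eef_pos'],s['contact_force'])
E
```

```text
[458.22187508 -30.26492251   1.85501338] [0.1828823  0.17774444 0.76609447]
```

View pics/s3c.png

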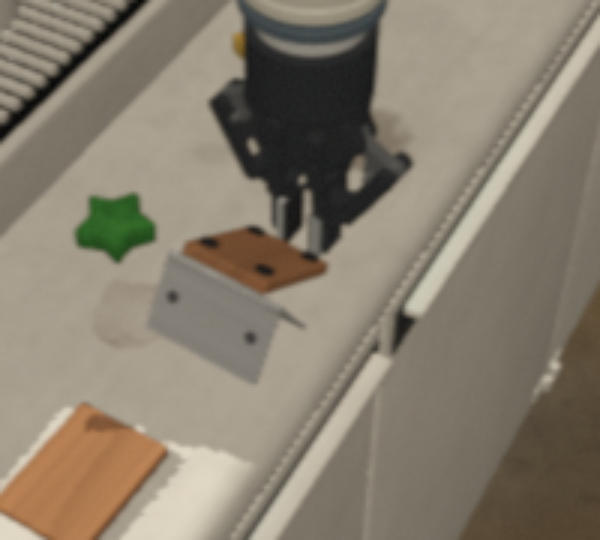

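The board is climbing the flank, tilted about 30° and centred. I keep pushing.

play_rows:
  rows:
    - {"dp": [0.15,0,0],"turn": [0,0,0],"fingers": 0.8}
    - {"dp": [0.15,0,0],"turn": [0,0,0],"fingers": 0.8}
    - {"dp": [0.15,0,0],"turn": [0,0,0],"fingers": 0.8}
    - {"dp": [0.15,0,0],"turn": [0,0,0],"fingers": 0.8}
    - {"dp": [0.1,0,0],"turn": [0,0,0],"fingers": 0.8}

```text
clock: 4.88
eef_pos: [460.6, -3.4, 1.9]
tcp_rot: [-3.142, -0.0, 1.483]
contact_force: [-0.0, -0.8, 0.3]
opening: 0.202
grasp_force: 0.2
```

play_rows:
  rows:
    - {"dp": [0.06,0,0],"turn": [0,0,0],"fingers": 0.8}
    - {"dp": [0.05,0,0],"turn": [0,0,0],"fingers": 0.8}
    - {"dp": [0,0,0],"turn": [0,0,0],"fingers": 0.8}
    - {"dp": [0,0,0],"turn": [0,0,0],"fingers": 0.8}

```text
clock: 5.22
eef_pos: [461.0, 0.3, 1.9]
tcp_rot: [3.142, -0.0, 1.483]
contact_force: [-0.2, -0.2, 0.1]
opening: 0.199
grasp_force: 0.0
```

```bash
python3 - <<'E'
from h import *
f=snap('scene','s4.png'); im=cv2.imread('pics/s4.png')[110:290,160:360]; 
cv2.imwrite('pics/s4c.png',cv2.resize(im,(600,540)))
s=r.sense();print(s['eef_pos'],s['contact_force'])
E
```

```text
[4.60958928e+02 1.79484015e-01 1.88469875e+00] [ 0.3473877  -0.30460558  0.42122806]
```

View pics/s4c.png

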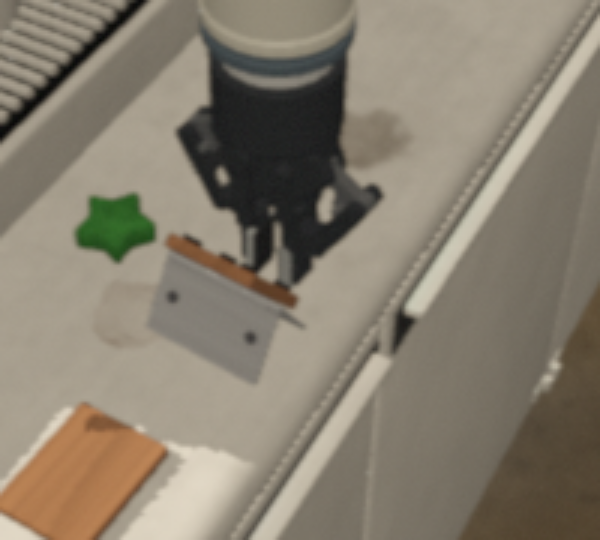

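The board is leaning steeply with its top above the crest. I push a few more mm until it is firm.

play_rows:
  rows:
    - {"dp": [0.05,0,0],"turn": [0,0,0],"fingers": 0.8}
    - {"dp": [0.05,0,0],"turn": [0,0,0],"fingers": 0.8}
    - {"dp": [0,0,0],"turn": [0,0,0],"fingers": 0.8}

```text
clock: 5.52
eef_pos: [461.3, 4.4, 1.9]
tcp_rot: [-3.142, -0.0, 1.483]
contact_force: [-0.4, -0.5, 0.2]
opening: 0.201
grasp_force: 0.1
```

play_rows:
  rows:
    - {"dp": [0.04,0,0],"turn": [0,0,0],"fingers": 0.8}
    - {"dp": [0,0,0],"turn": [0,0,0],"fingers": 0.8}

```text
clock: 5.68
eef_pos: [461.5, 6.0, 1.9]
tcp_rot: [-3.142, -0.0, 1.483]
contact_force: [-0.0, -0.2, -0.9]
opening: 0.2
grasp_force: 0.2
```

play_rows:
  rows:
    - {"dp": [0.05,0,0],"turn": [0,0,0],"fingers": 0.8}
    - {"dp": [0,0,0],"turn": [0,0,0],"fingers": 0.8}

```text
clock: 5.85
eef_pos: [461.5, 7.3, 1.9]
tcp_rot: [-3.141, 0.001, 1.484]
contact_force: [-0.1, -8.3, 1.6]
opening: 0.199
grasp_force: 4.2
```

play_rows:
  rows:
    - {"dp": [0.04,0,0],"turn": [0,0,0],"fingers": 0.8}
    - {"dp": [0,0,0],"turn": [0,0,0],"fingers": 0.8}

```text
clock: 6.02
eef_pos: [461.5, 7.8, 2.0]
tcp_rot: [-3.141, 0.003, 1.485]
contact_force: [-1.4, -20.3, 2.9]
opening: 0.199
grasp_force: 9.7
```

```bash
python3 - <<'E'
from h import *
f=snap('scene','s5.png'); im=cv2.imread('pics/s5.png')[160:260,190:290]; 
f=snap('wrist','w5.png'); w=cv2.imread('pics/w5.png')
cv2.imwrite('pics/s5c.png',np.hstack([cv2.resize(im,(400,400)),cv2.resize(w,(400,400))]))
E
```

```text
(no output)
```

View pics/s5c.png

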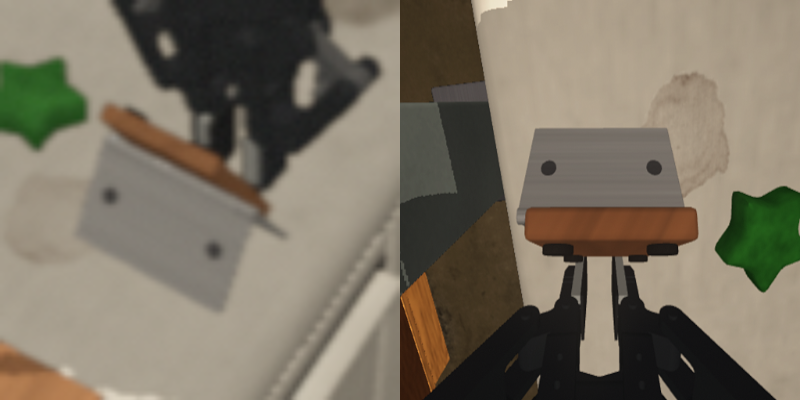

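Firmly flush now, at about 20 N: the wrist view shows the board lying square on the flank with its top edge over the crest. I relax, retreat, and go up and over.

play_rows:
  rows:
    - {"dp": [-0.06,0,0],"turn": [0,0,0],"fingers": 0.8}
    - {"dp": [-0.1,0,0],"turn": [0,0,0],"fingers": 0.8}
    - {"dp": [-0.2,0,0],"turn": [0,0,0],"fingers": 0.8}
    - {"dp": [-0.2,0,0],"turn": [0,0,0],"fingers": 0.8}
    - {"dp": [0,0,0],"turn": [0,0,0],"fingers": 0.8}

```text
clock: 6.53
eef_pos: [459.6, -14.0, 1.9]
tcp_rot: [-3.141, 0.0, 1.482]
contact_force: [-0.4, -1.0, 0.2]
opening: 0.201
grasp_force: 0.0
```

play_rows:
  rows:
    - {"dp": [0,0,-0.7],"turn": [0,0,0],"fingers": 0.8}
    - {"dp": [0,0,-0.7],"turn": [0,0,0],"fingers": 0.8}
    - {"dp": [0,0,-0.7],"turn": [0,0,0],"fingers": 0.8}
    - {"dp": [0,0,-0.7],"turn": [0,0,0],"fingers": 0.8}
    - {"dp": [0,0,-0.2],"turn": [0,0,0],"fingers": 0.8}

```text
clock: 6.95
eef_pos: [461.7, -13.0, 125.4]
tcp_rot: [3.137, -0.0, 1.482]
contact_force: [0.7, -1.0, 0.9]
opening: 0.198
grasp_force: 0.0
```

```bash
python3 - <<'E'
from h import *
f=snap('scene','s6.png'); im=cv2.imread('pics/s6.png')[160:260,190:290]; 
f=snap('wrist','w6.png'); w=cv2.imread('pics/w6.png')
cv2.imwrite('pics/s6c.png',np.hstack([cv2.resize(im,(400,400)),cv2.resize(w,(400,400))]))
s=r.sense();print(s['eef_pos'])
E
```

```text
[461.1119811  -12.98683938 123.42967646]
```

View pics/s6c.png

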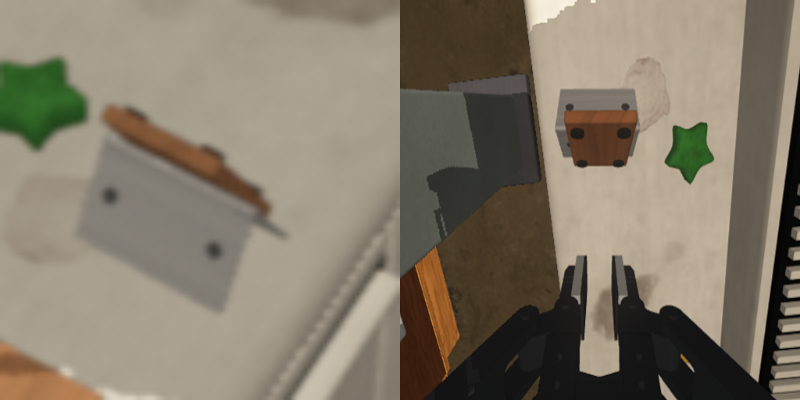

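The board stays leaning by itself. I move over the crest and descend behind its top edge.

play_rows:
  rows:
    - {"dp": [0.6,0,0],"turn": [0,0,0],"fingers": 0.8}
    - {"dp": [0.6,0,0],"turn": [0,0,0],"fingers": 0.8}
    - {"dp": [0.6,0,0],"turn": [0,0,0],"fingers": 0.8}
    - {"dp": [0.6,0,0],"turn": [0,0,0],"fingers": 0.8}
    - {"dp": [0.4,0,0],"turn": [0,0,0],"fingers": 0.8}

```text
clock: 7.47
eef_pos: [468.8, 100.1, 120.1]
tcp_rot: [-3.139, 0.0, 1.483]
contact_force: [-0.8, 0.2, 0.2]
opening: 0.202
grasp_force: 0.0
```

play_rows:
  rows:
    - {"dp": [0,0,0],"turn": [0,0,0],"fingers": 0.8}
    - {"dp": [0,0,0.6],"turn": [0,0,0],"fingers": 0.8}
    - {"dp": [0,0,0.6],"turn": [0,0,0],"fingers": 0.8}
    - {"dp": [0,0,0.45],"turn": [0,0,0],"fingers": 0.8}
    - {"dp": [0,0,0],"turn": [0,0,0],"fingers": 0.8}

```text
clock: 7.88
eef_pos: [466.3, 97.4, 51.9]
tcp_rot: [-3.135, 0.002, 1.483]
contact_force: [-1.2, -0.1, -0.1]
opening: 0.202
grasp_force: 0.0
```

play_rows:
  rows:
    - {"dp": [0,0,-0.05],"turn": [0,0,0],"fingers": 0.8}
    - {"dp": [-0.3,0,0],"turn": [0,0,0],"fingers": 0.8}
    - {"dp": [-0.3,0,0],"turn": [0,0,0],"fingers": 0.8}
    - {"dp": [-0.2,0,0],"turn": [0,0,0],"fingers": 0.8}
    - {"dp": [-0.2,0,0],"turn": [0,0,0],"fingers": 0.8}

```text
clock: 8.3
eef_pos: [466.4, 57.5, 58.7]
tcp_rot: [3.14, -0.0, 1.482]
contact_force: [-0.3, 0.3, -0.0]
opening: 0.197
grasp_force: 0.0
```

play_rows:
  rows:
    - {"dp": [-0.15,0,0],"turn": [0,0,0],"fingers": 0.8}
    - {"dp": [-0.15,0,0],"turn": [0,0,0],"fingers": 0.8}
    - {"dp": [-0.15,0,0],"turn": [0,0,0],"fingers": 0.8}
    - {"dp": [-0.15,0,0],"turn": [0,0,0],"fingers": 0.8}
    - {"dp": [-0.15,0,0],"turn": [0,0,0],"fingers": 0.8}

```text
clock: 8.72
eef_pos: [463.5, 28.4, 57.9]
tcp_rot: [3.142, -0.0, 1.483]
contact_force: [-0.1, -0.7, -0.2]
opening: 0.203
grasp_force: 0.0
```

```bash
python3 - <<'E'
from h import *
f=snap('scene','s7.png'); im=cv2.imread('pics/s7.png')[110:290,160:360]
f=snap('wrist','w7.png'); w=cv2.imread('pics/w7.png')
cv2.imwrite('pics/s7c.png',np.hstack([cv2.resize(im,(400,400)),cv2.resize(w,(400,400))]))
s=r.sense();print(s['eef_pos'])
E
```

```text
[463.34258443  28.25410726  57.85596448]
```

View pics/s7c.png

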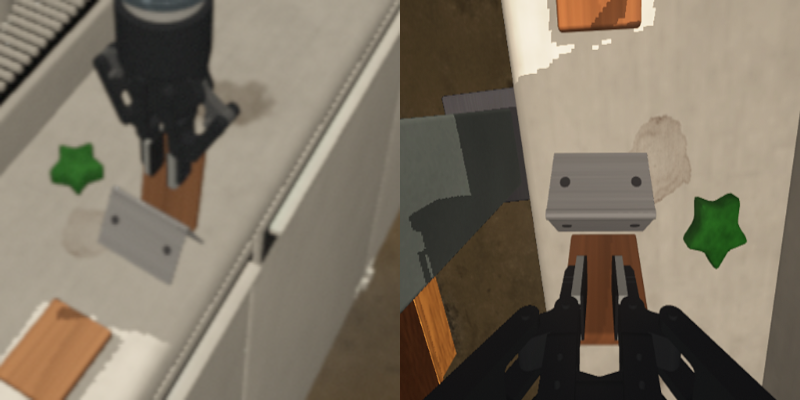

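The board has tipped over and lies bare face up beside the ridge. I move up and away, then check.

play_rows:
  rows:
    - {"dp": [0,0,-0.8],"turn": [0,0,0],"fingers": 0.8}
    - {"dp": [0,0,-0.8],"turn": [0,0,0],"fingers": 0.8}
    - {"dp": [-0.4,0,-0.6],"turn": [0,0,0],"fingers": 0.8}
    - {"dp": [-0.4,-0.8,0],"turn": [0,0,0],"fingers": 0.8}
    - {"dp": [-0.4,-0.8,0],"turn": [0,0,0],"fingers": 0.8}

```text
clock: 9.23
eef_pos: [397.1, -13.5, 147.4]
tcp_rot: [3.137, -0.0, 1.484]
contact_force: [-0.7, -0.2, -0.4]
opening: 0.197
grasp_force: 0.0
```

play_rows:
  rows:
    - {"dp": [-0.8,-0.4,0],"turn": [0,0,0],"fingers": 0.8}
    - {"dp": [-0.8,-0.4,0],"turn": [0,0,0],"fingers": 0.8}
    - {"dp": [-0.8,0,0],"turn": [0,0,0],"fingers": 0.8}
    - {"dp": [-0.8,0,0],"turn": [0,0,0],"fingers": 0.8}
    - {"dp": [0,0,0],"turn": [0,0,0],"fingers": 0.8}

```text
clock: 9.65
eef_pos: [352.5, -141.9, 146.4]
tcp_rot: [3.14, 0.002, 1.48]
contact_force: [-0.1, -0.2, 0.2]
opening: 0.2
grasp_force: 0.0
```

```bash
python3 - <<'E'
from h import *
f=snap('scene','s8.png'); im=cv2.imread('pics/s8.png')[130:300,150:320]
g=f['pixels']; hsv=cv2.cvtColor(g,cv2.COLOR_RGB2HSV)
m=((hsv[...,0]<22)&(hsv[...,1]>110)&(hsv[...,2]>70)).astype(np.uint8)
n,l,s,c=cv2.connectedComponentsWithStats(m)
for i in range(1,n):
    if 500<s[i,4]<2500 and s[i,0]<350:
        cnt=cv2.findContours((l==i).astype(np.uint8),0,2)[0][0]
        print(toworld(f,[c[i]],12).round(),cv2.minAreaRect(toworld(f,cnt[:,0,:],12)[:,:2].astype(np.float32)))
cv2.imwrite('pics/s8c.png',cv2.resize(im,(600,600)))
print(r.sense()['eef_pos'])
E
```

```text
[[ 829. -573.   12.]] ((825.4691162109375, -570.8126220703125), (67.23062896728516, 320.9362487792969), 55.09975051879883)
[[461. -22.  12.]] ((460.9399719238281, -23.892776489257812), (80.36627197265625, 58.84090805053711), 85.48226928710938)
[[474. 192.  12.]] ((474.0086364746094, 190.05361938476562), (79.46251678466797, 59.090049743652344), 87.19185638427734)
[ 352.38420657 -140.01888693  146.13271386]
```

View pics/s8c.png

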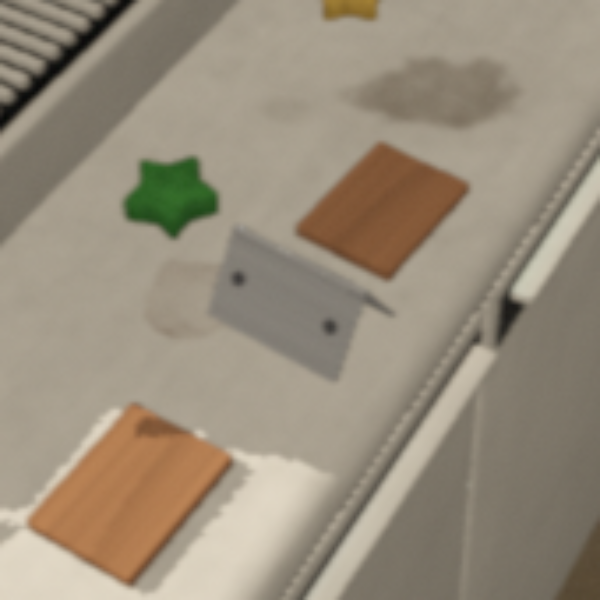

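The board lies flat with its bare face up: it measures 80×59 mm in the 12 mm plane. Its centre is about 75 mm from the ridge's middle and its near edge is off the ridge. The other board has not moved and the arm is clear.

```bash
python3 -c "
from rig import r
print(r.sign_off())"
```

```text
the job is handed in; nothing more can be done
None
```

The upside-down board was leaned on the ridge, then tipped over; it now lies flat on its feet about 75 mm from the ridge's middle, the other board has not moved, and the job is handed in (no verdict was shown).

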